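# Stack stock cartons to two height gauges

## Robot

A 7-joint arm with a two-finger parallel gripper is mounted at the origin on the work surface. World frame = base frame: x ahead of the robot, y to its left, z up, the work surface at z = 0. Lengths are in m, angles in degrees, forces in N, time in s.
With the tool pointing down it reaches from about 0.4 to 0.9 m from the base axis. Payload 5.5 kg.
Tool frame: the origin (TCP) lies midway between the tips of the shut fingers; the grasp point (between the pads) lies 19 mm behind it; z points along the fingers, y is the line along which they close (so a half turn about z gives the same grasp; the last joint's range is limited). The gripper opens to 92 mm and grips with 3 to 60 N. Pads are 19 mm wide; open, the fingers measure 130 mm over their backs; the gripper's body (75 mm by 190 mm) begins 47 mm behind the grasp point.
Start: joints at [-48.633, 28.699, -24.465, 88.831, 12.651, 65.22, -12.049], TCP at [0.288, 0.583, 0.227] pointing down, gripper open.
Joint ranges: [-164.97, 164.97], [-17.58, 116.51], [-87.97, 89.64], [11.32, 138.91], [-80.73, 260.73], [10.89, 115.49], [-147.41, 147.41]. Speed limits (degrees/s): [147.25, 147.25, 180, 180, 180, 180, 180].

## Interface

Orientations are given as [roll, pitch, yaw] about the fixed x, y, z axes, in that order (R = Rz(yaw) Ry(pitch) Rx(roll)).
In Python, from workcell import robot, optics gives the robot as it stands. The module is installed in compiled form; this text tells all that it offers.
- The arm moves only by the tool arm_command, never from a script. Its argument "motion" is a list of rows, each a list of 4 numbers: the shift along the tool's x, y, z in mm, then the turn about the tool's z in rad. In form: [[dx, dy, dz, turn], ...]. A call has 1 to 10 rows; each row shifts and turns the commanded pose from where the row before left it, along the tool's axes as they then stand; what a row does not reach is not made up. A row lasts 1/12 s, in which the tool goes at most 41.7 mm and 7.16 degrees, less where a joint would pass 70% of its speed; a pose out of reach is approached as far as the arm can. A call with a gripper value outside its range is refused whole. "gripper" is the closure, from 0 (fully open) to 1 (shut), set as the call begins (left out, the last holds). The fingers move at their own pace and stop on an object; "squeeze" is the grip in N (left out, the last holds). Time passes only in rows, so rows that do not move let the fingers close. It gives the time, the measured TCP pose, the force, the opening and the grip force at its end, in the units of the state.
- robot.observe(): the state, without advancing time (a new reading comes with each control period).
- optics.camera(name): name is "scene" or "top" or "wrist"; returns (picture, depth): 384x512x3 uint8, red, green, blue; 384x512 float32, m along the optical axis (not along the pixel's ray), 0 where there is no reading.
- optics.camera_model(name): a dict with "intrinsics" (3x3 intrinsics, pixels), "dist" ([k1, k2, p1, p2, k3] as OpenCV has them; the pictures are not rectified), "extrinsics" (4x4, takes a point from camera to world coordinates). Camera axes: x right, y down, z forward; pixel columns grow to the right and rows downward; lengths in m; the calibration is good to about 2 mm. A picture is of the moment at which its call begins: read the wrist's pose just before it. camera_model takes no time and is no camera call; for the wrist camera it gives the pose at the moment of the call.
- robot.sign_off(): hands the job in; it is judged then, once.
The state is a dict: "clock": time; "joint_positions": joint angles; "joint_velocities": joint speeds; "tau": joint torques, N m; "eef_pos": TCP position; "orientation": TCP orientation; "force": force on the tool from outside, world axes, zero at the start; "moment": the same for the moment, N m; "finger_gap": opening from 0.0 (shut) to 1.0 (fully open); "gripper_force": force on a finger pad.
Only numpy, scipy, OpenCV 4.12 (cv2) and the standard library are available. Lean on these libraries where they do the work, as an engineer would, in place of code of your own. Each camera call takes 0.05 s, during which the arm holds its last target. There are 200 camera calls.

## Task

Stack all five cartons on the two gauge boards so that the top of each stack comes level with the top of the post on its own board; work out which cartons make up each height. Keep every carton flat, the same way up as you find it, with its length running towards the post and centred on the board's dark pad, and a larger-footprint carton always below a smaller one. Leave the mug, the tape roll and the glue bottle where they stand.

Things in the scene. Friction and masses are not known exactly. Their poses are not given: they have to be found in the camera images.
- carton_a: Closed brown cardboard carton, 140 mm long (its x) by 68 mm wide (its y) by 32 mm high, the largest footprint, about 250 g, rigid, with a pale strip of tape along the middle of its top; lies loose and flat on the table, turned up to 26 degrees either way from lying crosswise (length along world y). Origin: centre of its underside; z up.
- carton_b: Closed brown cardboard carton, 120 mm long (its x) by 60 mm wide (its y) by 20 mm high, the second largest footprint and the thinnest, about 150 g, rigid, with a pale strip of tape along the middle of its top; lies loose and flat on the table, turned up to 26 degrees either way from lying crosswise (length along world y). Origin: centre of its underside; z up.
- carton_c: Closed brown cardboard carton, 100 mm long (its x) by 54 mm wide (its y) by 32 mm high, the middle footprint, about 170 g, rigid, with a pale strip of tape along the middle of its top; lies loose and flat on the table, turned up to 26 degrees either way from lying crosswise (length along world y). Origin: centre of its underside; z up.
- carton_d: Closed brown cardboard carton, 84 mm long (its x) by 48 mm wide (its y) by 54 mm high, the second smallest footprint and the tallest, about 200 g, rigid, with a pale strip of tape along the middle of its top; lies loose and flat on the table, turned up to 26 degrees either way from lying crosswise (length along world y). Origin: centre of its underside; z up.
- carton_e: Closed brown cardboard carton, 66 mm long (its x) by 40 mm wide (its y) by 32 mm high, the smallest footprint, about 90 g, rigid, with a pale strip of tape along the middle of its top; lies loose and flat on the table, turned up to 26 degrees either way from lying crosswise (length along world y). Origin: centre of its underside; z up.
- tall_board: Fixed plywood board with the taller post: 110 mm wide (y), 8 mm thick, x from -85 to +115 mm, flat dark 150 x 80 mm pad on top (no thickness). Origin: under the pad's centre at table height; z up; x within 14 degrees of world x. Flat aluminium post (12 x 50 mm) at x = +100 mm, the end away from the robot; its top is the mark, 96 mm above the board's top face.
- short_board: Fixed plywood board with the shorter post: 110 mm wide (y), 8 mm thick, x from -85 to +115 mm, flat dark 150 x 80 mm pad on top (no thickness). Origin: under the pad's centre at table height; z up; x within 14 degrees of world x. Flat aluminium post (12 x 50 mm) at x = +100 mm, the end away from the robot; its top is the mark, 74 mm above the board's top face.
- mug: White mug, 76 mm across, 85 mm high, handle at its +y; a bystander. Origin: centre of its underside.
- tape_roll: Clear roll of packing tape lying flat, 96 mm across, 45 mm high; a bystander. Origin: centre of its underside.
- glue_bottle: White bottle, 50 mm across, 130 mm high, beyond the boards; a bystander. Origin: centre of its underside.
Mind the look-alikes: they are no part of the job. What is shaped like the carton_b but blue is not meant.

How it is judged:
By the outcome, as a careful person would: the job done as asked, in the order asked, and still so for the second after the job is handed in, with the robot touching nothing.
It also fails if it takes over 136 s, if anything falls off the work surface, if the arm or the gripper's body presses on something with over 40 N, if the wrist force passes 120 N, or if a joint passes its speed limit or range.

## Working session

There is one attempt and no reset: what is moved stays moved. The work goes in short steps, Python scripts to look and compute and a tool call to move; the robot and the scene stay as the last step left them, time stands still between calls to the robot, and variables do not carry over. Pictures are saved under pics/ and viewed, at most 14 in all, crops included, and the job is handed in when it is done.

Besides the shell and the picture viewer there is one more tool, called after "Request:" by a JSON object that holds its "api" and its "payload". arm_command: Moves the arm, as the interface text tells. Its arguments: {"type":"object","properties":{"motion":{"type":"array"},"gripper":{"type":"number"},"squeeze":{"type":"number"}},"required":["motion"]}

```bash
mkdir -p pics; cat > h.py <<'E'
import numpy as np, cv2
from workcell import robot, optics
def cam(n):
    m=optics.camera_model(n); p,d=optics.camera(n); return p,d,m
def cloud(d,m):
    K=np.array(m["intrinsics"]);D=np.array(m["dist"],float);T=np.array(m["extrinsics"])
    h,w=d.shape; u,v=np.meshgrid(np.arange(w),np.arange(h))
    q=cv2.undistortPoints(np.stack([u,v],-1).reshape(-1,1,2).astype(np.float64),K,D).reshape(h,w,2)
    P=np.dstack([q[...,0]*d,q[...,1]*d,d])
    W=P@T[:3,:3].T+T[:3,3]; W[d<=0]=np.nan
    return W
E
python3 - <<'E'
from h import *
s=robot.observe(); print(s["eef_pos"],s["orientation"],s["clock"],s["finger_gap"])
for n in("top","scene"):
    p,d,m=cam(n); cv2.imwrite(f"pics/{n}0.png",p[...,::-1]); np.savez(f"{n}0.npz",p=p,d=d)
    print(n,np.round(m["extrinsics"],3).tolist(),np.round(m["intrinsics"],1).tolist())
E
```

```text
[0.28760407 0.58212334 0.22568246] [-1.79888766e+02 -2.05593559e-03  1.53716945e+02] 0.0 1.001739954324101
top [[-0.022, -0.997, 0.068, 0.428], [-1.0, 0.022, 0.001, 0.005], [-0.002, -0.068, -0.998, 1.195], [0.0, 0.0, 0.0, 1.0]] [[451.6, 0.0, 251.6], [0.0, 451.6, 189.2], [0.0, 0.0, 1.0]]
scene [[0.821, 0.379, -0.426, 0.968], [0.57, -0.565, 0.596, -0.603], [-0.015, -0.733, -0.68, 0.715], [0.0, 0.0, 0.0, 1.0]] [[420.5, 0.0, 257.2], [0.0, 420.5, 194.9], [0.0, 0.0, 1.0]]
```

View pics/top0.png

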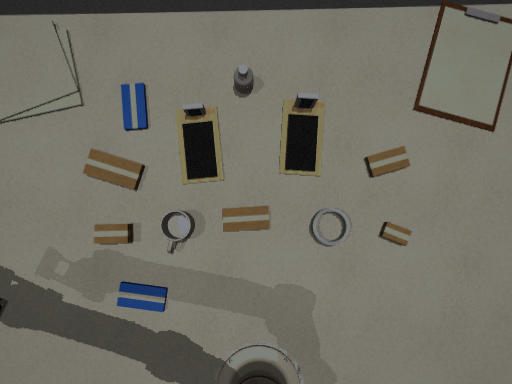

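View pics/scene0.png

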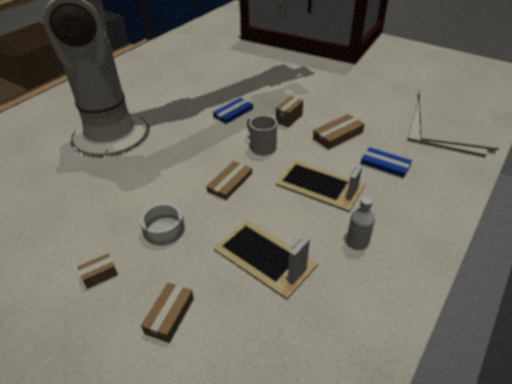

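```bash
cat >> h.py <<'E'
def rays(uv,m,z):
    K=np.array(m["intrinsics"]);D=np.array(m["dist"],float);T=np.array(m["extrinsics"])
    q=cv2.undistortPoints(np.asarray(uv,np.float64).reshape(-1,1,2),K,D).reshape(-1,2)
    r=np.c_[q,np.ones(len(q))]@T[:3,:3].T
    return (T[:3,3]+r*((z-T[2,3])/r[:,2])[:,None])[:,:2]
def rect(mask,m,z):
    """largest blob -> centre, (long, short) mm, long-axis angle deg"""
    n,l,s,c=cv2.connectedComponentsWithStats(mask.astype(np.uint8))
    k=1+np.argmax(s[1:,4]); v,u=np.nonzero(l==k)
    uv=np.concatenate([np.c_[u+a,v+b] for a in(-.5,.5) for b in(-.5,.5)])
    P=rays(uv,m,z)*1000
    (c,(w,h),a)=cv2.minAreaRect(P.astype(np.float32))
    if w<h: w,h,a=h,w,a+90
    # centroid and second-moment angle (robust to pixel edges)
    Q=rays(np.c_[u,v],m,z)*1000; mu=Q.mean(0); e,V=np.linalg.eigh(np.cov(Q.T)); b=np.degrees(np.arctan2(V[1,1],V[0,1]))
    return np.round(c,1),np.round((w,h),1),round(a%180,1),np.round(mu,1),round(b%180,1),int(s[k,4])
E
python3 - <<'E'
from h import *
f=np.load("top0.npz");p,d=f["p"],f["d"];m=optics.camera_model("top");W=cloud(d,m)
print("table z",np.nanmedian(W[270:330,380:480,2]))
S={"a":(114,169,.032),"d":(113,234,.054),"b":(246,219,.020),"c":(388,161,.032),"e":(396,233,.032)}
for k,(u,v,h) in S.items():
    win=np.zeros(d.shape,bool);win[v-28:v+28,u-36:u+36]=1
    print(k,np.round(W[v,u],3),rect(win&(abs(W[...,2]-h)<.008),m,h))
hsv=cv2.cvtColor(p,cv2.COLOR_RGB2HSV)
for k,(u,v) in {"L":(200,150),"R":(302,143)}.items():
    win=np.zeros(d.shape,bool);win[v-38:v+38,u-26:u+26]=1
    print(k,rect(win&(hsv[...,2]<50)&(abs(W[...,2]-.008)<.012),m,.008))
    w2=np.zeros(d.shape,bool);w2[v-65:v-22,u-20:u+30]=1
    z=W[...,2]; t=np.nanpercentile(z[w2],99.5);print("post",t,rect(w2&(z>t-.012),m,t))
for n,(u,v) in dict(mug=(177,226),tape=(331,227),glue=(244,78)).items():
    print(n,np.round(W[v,u],3))
E
```

```text
table z -0.0006160443437861485
a [0.568 0.361 0.029] (array([568.2, 363.7]), array([144.8,  71. ]), 71.2, array([568.2, 363.9]), np.float64(71.1), 1418)
d [0.401 0.356 0.053] (array([402.4, 361.2]), array([87.8, 50.3]), 89.9, array([402.5, 361.7]), np.float64(91.8), 662)
b [0.431 0.022 0.016] (array([432.7,  23.5]), array([122.7,  62.6]), 92.4, array([432.6,  23.6]), np.float64(92.6), 1067)
c [ 0.572 -0.348  0.035] (array([ 572.9, -347.7]), array([105.4,  57.1]), 105.1, array([ 572.9, -348.3]), np.float64(105.2), 812)
e [ 0.387 -0.361  0.033] (array([ 385.9, -360.8]), array([70.4, 43.8]), 67.0, array([ 385.8, -361. ]), np.float64(66.9), 418)
L (array([617.4, 141.5]), array([150.9,  82. ]), 4.4, array([616.9, 141.4]), np.float64(4.4), 1641)
post 0.08407508170904633 (array([712.7, 148.3]), array([51.5, 18.9]), 94.6, array([713.3, 148.4]), np.float64(95.5), 119)
R (array([ 630.9, -128.8]), array([150.7,  81.3]), 174.9, array([ 630.7, -128.7]), np.float64(174.8), 1635)
post 0.10571829515951625 (array([ 726.8, -135.5]), array([51.6, 19.2]), 83.8, array([ 727.4, -135.8]), np.float64(85.2), 127)
mug [0.417 0.204 0.004]
tape [ 0.405 -0.201  0.001]
glue [0.78  0.018 0.095]
```

```bash
cat > go.py <<'E'
# usage: go.py X Y Z(mm, TCP) YAW(deg): shift in tool axes (before turning), then turn in rad
import sys; from h import *
x,y,z,w=map(float,sys.argv[1:5]); s=robot.observe()
p=np.array(s["eef_pos"])*1000; a=s["orientation"][2]; c,n=np.cos(np.radians(a)),np.sin(np.radians(a))
d=np.array([x,y,z])-p
t=(a-w+180)%360-180
print("t",round(s["clock"],2),"pos",p.round(1),"rpy",np.round(s["orientation"],2),"j7",round(s["joint_positions"][6]),"F",np.round(s["force"],1),"gap",round(s["finger_gap"]*92,1))
print("tool",round(d[0]*c+d[1]*n,1),round(d[0]*n-d[1]*c,1),round(-d[2],1),"turn",round(np.radians(t),3))
E
python3 go.py 568.2 363.8 140 71.1
```

```text
t 0.1 pos [287.7 582.2 225.8] rpy [-179.9    -0.    153.71] j7 -12 F [ 0.3 -0.6 -0.1] gap 92.0
tool -348.2 -71.5 85.8 turn 1.442
```

Request:
{"api": "arm_command", "payload": {"motion": [[-34.8,-7.2,8.6,0],[-34.8,-7.2,8.6,0],[-34.8,-7.2,8.6,0],[-34.8,-7.2,8.6,0],[-34.8,-7.2,8.6,0],[-34.8,-7.2,8.6,0],[-34.8,-7.2,8.6,0],[-34.8,-7.2,8.6,0],[-34.8,-7.2,8.6,0],[-34.8,-7.2,8.6,0]], "gripper": 0}}

```text
clock: 0.93
eef_pos: [0.5689, 0.3626, 0.1398]
orientation: [-180.0, -0.0, 153.7]
force: [0.5, 0.5, -0.2]
finger_gap: 1.0
gripper_force: 0.0
```

Request:
{"api": "arm_command", "payload": {"motion": [[0,0,0,0.12],[0,0,0,0.12],[0,0,0,0.12],[0,0,0,0.12],[0,0,0,0.12],[0,0,0,0.12],[0,0,0,0.12],[0,0,0,0.12],[0,0,0,0.12],[0,0,0,0.12]]}}

```text
clock: 1.77
eef_pos: [0.5675, 0.3639, 0.1401]
orientation: [-179.9, 0.0, 84.6]
force: [-0.3, 0.7, -0.7]
finger_gap: 0.999
gripper_force: 0.0
```

Request:
{"api": "arm_command", "payload": {"motion": [[0,0,0,0.12],[0,0,0,0.12],[0,0,0,0],[0,0,0,0],[0,0,0,0]]}}

```text
clock: 2.18
eef_pos: [0.5677, 0.3641, 0.1404]
orientation: [-180.0, 0.0, 71.4]
force: [-0.3, -0.3, -0.6]
finger_gap: 1.0
gripper_force: 0.0
```

```bash
python3 go.py 568.2 363.8 4 71.1; python3 - <<'E'
from h import *
p,d,m=cam("wrist"); cv2.imwrite("pics/w1.png",p[...,::-1])
W=cloud(d,m); 
print(rect(abs(W[...,2]-.032)<.006,m,.032))
E
```

```text
t 2.18 pos [567.7 364.1 140.4] rpy [-1.7998e+02  3.0000e-02  7.1420e+01] j7 -54 F [-0.3 -0.3 -0.6] gap 92.0
tool -0.1 0.5 136.4 turn 0.006
(array([570.3, 365.2]), array([141.2,  69.3]), 71.3, array([571.8, 369.9]), np.float64(71.4), 8582)
```

View pics/w1.png

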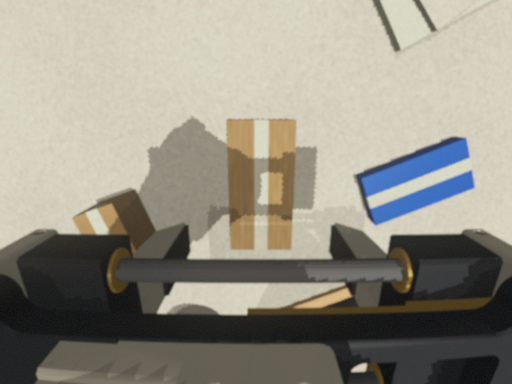

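Request:
{"api": "arm_command", "payload": {"motion": [[1,1,35,0],[0,0,35,0],[0,0,35,0],[0,0,20,0],[0,0,10,0],[0,0,1,0],[0,0,0,0]]}}

```text
clock: 2.82
eef_pos: [0.5696, 0.3649, 0.005]
orientation: [-180.0, -0.0, 71.2]
force: [0.5, -0.5, 0.2]
finger_gap: 1.002
gripper_force: 0.0
```

Request:
{"api": "arm_command", "payload": {"motion": [[0,0,0,0],[0,0,0,0],[0,0,0,0],[0,0,0,0],[0,0,0,0],[0,0,0,0]], "gripper": 1, "squeeze": 25}}

```text
clock: 3.32
eef_pos: [0.5698, 0.3653, 0.006]
orientation: [180.0, -0.1, 71.2]
force: [-0.3, -1.3, 6.0]
finger_gap: 0.739
gripper_force: 25.0
```

Request:
{"api": "arm_command", "payload": {"motion": [[0,0,-10,0],[0,0,-30,0],[0,0,-35,0],[0,0,-35,0],[0,0,0,0]]}}

```text
clock: 3.73
eef_pos: [0.5735, 0.3675, 0.1231]
orientation: [179.6, -0.6, 71.2]
force: [2.1, 1.2, -0.9]
finger_gap: 0.739
gripper_force: 25.0
```

```bash
python3 go.py 630.8 -128.8 120 -5.2
```

```text
t 3.73 pos [573.5 367.5 123.1] rpy [179.58  -0.56  71.2 ] j7 -54 F [ 2.1  1.2 -0.9] gap 68.0
tool -451.4 214.2 3.1 turn 1.333
```

Request:
{"api": "arm_command", "payload": {"motion": [[-34.7,16.5,0,0],[-34.7,16.5,0,0],[-34.7,16.5,0,0],[-34.7,16.5,0,0],[-34.7,16.5,0,0],[-34.7,16.5,0,0],[-34.7,16.5,0,0],[-34.7,16.5,0,0],[-34.7,16.5,0,0],[-34.7,16.5,0,0]]}}

```text
clock: 4.57
eef_pos: [0.6129, -0.0188, 0.1144]
orientation: [-179.9, 0.0, 71.2]
force: [1.4, 0.6, -2.7]
finger_gap: 0.742
gripper_force: 25.0
```

Request:
{"api": "arm_command", "payload": {"motion": [[-34.7,16.5,0,0],[-34.7,16.5,0,0],[-34.7,16.5,0,0],[0,0,0,0.121],[0,0,0,0.121],[0,0,0,0.121],[0,0,0,0.121],[0,0,0,0.121],[0,0,0,0.121]]}}

```text
clock: 5.32
eef_pos: [0.6263, -0.1312, 0.1142]
orientation: [-179.9, 0.1, 29.3]
force: [0.7, 0.2, -2.2]
finger_gap: 0.741
gripper_force: 25.0
```

Request:
{"api": "arm_command", "payload": {"motion": [[0,0,0,0.121],[0,0,0,0.121],[0,0,0,0.121],[0,0,0,0.121],[0,0,0,0.121],[0,0,0,0],[0,0,0,0],[0,0,0,0]]}}

```text
clock: 5.98
eef_pos: [0.6267, -0.1311, 0.1145]
orientation: [-180.0, 0.0, -4.8]
force: [-0.2, 0.3, -3.2]
finger_gap: 0.739
gripper_force: 25.0
```

```bash
python3 go.py 630.8 -128.8 13 -5.2
```

```text
t 5.98 pos [ 626.7 -131.1  114.5] rpy [-1.7999e+02  4.0000e-02 -4.8400e+00] j7 -73 F [-0.2  0.3 -3.2] gap 68.0
tool 3.9 -2.7 101.5 turn 0.006
```

Request:
{"api": "arm_command", "payload": {"motion": [[4.5,-2.2,30,0],[0,0,30,0.006],[0,0,25,0],[0,0,10,0],[0,0,4,0],[0,0,0,0],[0,0,0,0]]}}

```text
clock: 6.57
eef_pos: [0.6326, -0.13, 0.0167]
orientation: [180.0, -0.1, -5.4]
force: [1.1, 0.2, -1.9]
finger_gap: 0.741
gripper_force: 25.0
```

```bash
python3 go.py 630.8 -128.8 13 -5.2
```

```text
t 6.57 pos [ 632.6 -130.    16.7] rpy [ 1.7999e+02 -1.0000e-01 -5.3500e+00] j7 -72 F [ 1.1  0.2 -1.9] gap 68.2
tool -1.9 -1.1 3.7 turn -0.003
```

Request:
{"api": "arm_command", "payload": {"motion": [[-1,-0.5,2,0],[0,0,1.5,0],[0,0,0,0],[0,0,0,0]]}}

```text
clock: 6.9
eef_pos: [0.632, -0.1294, 0.0139]
orientation: [180.0, -0.2, -5.4]
force: [-0.7, 0.6, 5.9]
finger_gap: 0.736
gripper_force: 25.0
```

Request:
{"api": "arm_command", "payload": {"motion": [[0,0,0,0],[0,0,0,0],[0,0,0,0],[0,0,0,0]], "gripper": 0}}

```text
clock: 7.23
eef_pos: [0.6307, -0.1289, 0.0121]
orientation: [-180.0, -0.0, -5.4]
force: [-1.0, -0.3, 0.6]
finger_gap: 0.968
gripper_force: 0.0
```

Request:
{"api": "arm_command", "payload": {"motion": [[0,0,-20,0],[0,0,-40,0],[0,0,-40,0],[0,0,-40,0],[0,0,0,0],[0,0,0,0]]}}

```text
clock: 7.73
eef_pos: [0.6331, -0.1296, 0.1556]
orientation: [180.0, -0.4, -5.4]
force: [-0.1, -0.6, -1.0]
finger_gap: 1.0
gripper_force: 0.0
```

```bash
cat > chk.py <<'E'
# wrist view: pad rect, and carton top at given height
import sys; from h import *
h=float(sys.argv[1])/1000
p,d,m=cam("wrist"); cv2.imwrite(f"pics/{sys.argv[2]}.png",p[...,::-1]); np.savez(f"{sys.argv[2]}.npz",p=p,d=d,T=m["extrinsics"])
W=cloud(d,m); r=np.zeros(d.shape,bool); r[:245]=1
b=W[...,2]; ok=r&(abs(b-h)<.005)
print("top",rect(ok,m,h))
E
python3 go.py 572.9 -348 140 105.2; python3 chk.py 40 w2
```

```text
t 7.73 pos [ 633.1 -129.6  155.6] rpy [180.    -0.38  -5.39] j7 -75 F [-0.1 -0.6 -1. ] gap 92.0
tool -39.4 223.1 15.6 turn -1.93
top (array([ 636.2, -130.9]), array([134.5,  69.3]), 174.7, array([ 640.6, -131.3]), np.float64(174.7), 7808)
```

View pics/w2.png

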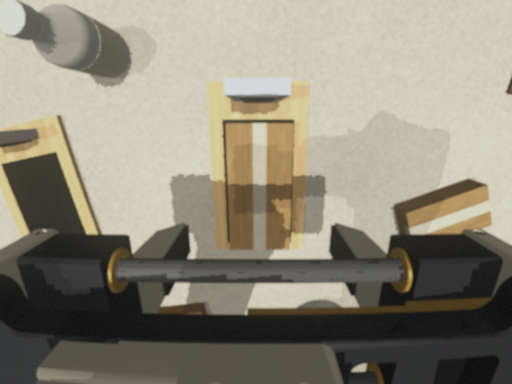

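Request:
{"api": "arm_command", "payload": {"motion": [[-5.6,31.9,2,0],[-5.6,31.9,2,0],[-5.6,31.9,2,0],[-5.6,31.9,2,0],[-5.6,31.9,2,0],[-5.6,31.9,2,0],[-5.6,31.9,2,0],[0,0,0,-0.12],[0,0,0,-0.12],[0,0,0,-0.12]]}}

```text
clock: 8.62
eef_pos: [0.5686, -0.3478, 0.1352]
orientation: [-179.8, 0.2, 15.5]
force: [0.2, 0.8, 0.5]
finger_gap: 0.999
gripper_force: 0.0
```

Request:
{"api": "arm_command", "payload": {"motion": [[0,0,0,-0.12],[0,0,0,-0.12],[0,0,0,-0.12],[0,0,0,-0.12],[0,0,0,-0.12],[0,0,0,-0.12],[0,0,0,-0.12],[0,0,0,-0.12],[0,0,0,-0.12],[0,0,0,-0.12]]}}

```text
clock: 9.45
eef_pos: [0.5693, -0.3465, 0.1354]
orientation: [-179.8, -0.1, 84.3]
force: [1.1, -0.3, -0.2]
finger_gap: 1.001
gripper_force: 0.0
```

Request:
{"api": "arm_command", "payload": {"motion": [[0,0,0,-0.12],[0,0,0,-0.12],[0,0,0,-0.12],[0,0,0,0],[0,0,0,0],[0,0,0,0]]}}

```text
clock: 9.95
eef_pos: [0.5699, -0.3472, 0.1368]
orientation: [-179.9, -0.1, 104.4]
force: [-0.4, 0.0, 0.6]
finger_gap: 0.997
gripper_force: 0.0
```

```bash
python3 go.py 572.9 -348 5 105.2; python3 chk.py 32 w3; python3 - <<'E'
from h import *
p,d,m=cam("top");cv2.imwrite("pics/t1.png",cv2.resize(p[70:260,:,::-1],None,fx=1.5,fy=1.5));W=cloud(d,m)
win=np.zeros(d.shape,bool);win[110:180,270:335]=1
print("a",rect(win&(abs(W[...,2]-.040)<.008),m,.040))
E
```

```text
t 9.95 pos [ 569.9 -347.2  136.8] rpy [-1.7992e+02 -1.1000e-01  1.0441e+02] j7 42 F [-0.4  0.   0.6] gap 91.8
tool -1.5 2.7 131.8 turn -0.014
top (array([ 575.1, -350.7]), array([101.7,  55.2]), 104.9, array([ 574.3, -348. ]), np.float64(104.8), 4886)
a (array([ 631.1, -129.1]), array([143.5,  71. ]), 174.7, array([ 630.9, -129.1]), np.float64(174.4), 1430)
```

Request:
{"api": "arm_command", "payload": {"motion": [[-2.5,3.3,35,-0.012],[0,0,35,0],[0,0,35,0],[0,0,18,0],[0,0,8,0],[0,0,0,0],[0,0,0,0]]}}

```text
clock: 10.63
eef_pos: [0.5751, -0.3494, 0.0078]
orientation: [180.0, 0.0, 105.3]
force: [1.2, -0.5, 0.7]
finger_gap: 0.999
gripper_force: 0.0
```

Request:
{"api": "arm_command", "payload": {"motion": [[0,0,0,0],[0,0,0,0],[0,0,0,0],[0,0,0,0],[0,0,0,0],[0,0,0,0],[0,0,0,0]], "gripper": 1}}

```text
clock: 11.22
eef_pos: [0.5746, -0.3493, 0.0075]
orientation: [180.0, 0.0, 105.3]
force: [-0.9, 0.0, 1.9]
finger_gap: 0.589
gripper_force: 25.0
```

Request:
{"api": "arm_command", "payload": {"motion": [[0,0,-10,0],[0,0,-30,0],[0,0,-40,0],[0,0,-40,0],[0,0,-20,0],[0,0,0,0],[0,0,0,0]]}}

```text
clock: 11.8
eef_pos: [0.5753, -0.3497, 0.1492]
orientation: [179.9, 0.1, 105.3]
force: [-0.4, -0.2, -2.7]
finger_gap: 0.587
gripper_force: 25.0
```

```bash
python3 go.py 631 -129 145 174.8
```

```text
t 11.8 pos [ 575.3 -349.7  149.2] rpy [1.7987e+02 1.3000e-01 1.0530e+02] j7 43 F [-0.4 -0.2 -2.7] gap 54.0
tool 198.2 112.0 4.2 turn -1.213
```

Request:
{"api": "arm_command", "payload": {"motion": [[28.3,16,0,0],[28.3,16,0,0],[28.3,16,0,0],[28.3,16,0,0],[28.3,16,0,0],[28.3,16,0,0],[28.3,16,0,0],[0,0,0,0]]}}

```text
clock: 12.47
eef_pos: [0.6306, -0.1169, 0.1447]
orientation: [-179.9, -0.5, 105.9]
force: [-0.3, 2.1, -1.1]
finger_gap: 0.584
gripper_force: 25.0
```

Request:
{"api": "arm_command", "payload": {"motion": [[0,0,0,-0.121],[0,0,0,-0.121],[0,0,0,-0.121],[0,0,0,-0.121],[0,0,0,-0.121],[0,0,0,-0.121],[0,0,0,-0.121],[0,0,0,-0.121],[0,0,0,-0.121],[0,0,0,-0.121]]}}

```text
clock: 13.3
eef_pos: [0.6283, -0.1284, 0.1446]
orientation: [180.0, -0.3, 175.0]
force: [0.1, 0.4, -2.2]
finger_gap: 0.585
gripper_force: 25.0
```

Request:
{"api": "arm_command", "payload": {"motion": [[0,0,35,0],[0,0,35,0],[0,0,10,0],[0,0,0,0],[0,0,0,0]]}}

```text
clock: 13.72
eef_pos: [0.6292, -0.1283, 0.0661]
orientation: [180.0, -0.2, 174.6]
force: [1.0, 0.8, 0.1]
finger_gap: 0.587
gripper_force: 25.0
```

```bash
python3 go.py 631 -129 47.5 174.8
```

```text
t 13.72 pos [ 629.2 -128.3   66.1] rpy [179.96  -0.18 174.64] j7 82 F [1.  0.8 0.1] gap 54.0
tool -1.9 -0.5 18.6 turn -0.003
```

Request:
{"api": "arm_command", "payload": {"motion": [[-1.9,-0.5,10,0],[0,0,6,0],[0,0,1.5,0],[0,0,1,0],[0,0,0,0],[0,0,0,0]]}}

```text
clock: 14.22
eef_pos: [0.6324, -0.1293, 0.0492]
orientation: [-180.0, 0.0, 174.6]
force: [-0.2, -0.3, -1.9]
finger_gap: 0.586
gripper_force: 25.0
```

```bash
python3 go.py 631 -129 47.5 174.8
```

```text
t 14.22 pos [ 632.4 -129.3   49.2] rpy [-1.7999e+02  4.0000e-02  1.7463e+02] j7 82 F [-0.2 -0.3 -1.9] gap 53.9
tool 1.5 0.2 1.7 turn -0.003
```

Request:
{"api": "arm_command", "payload": {"motion": [[1,0,1,0],[0,0,1,0],[0,0,0,0],[0,0,0,0]]}}

```text
clock: 14.55
eef_pos: [0.6314, -0.1292, 0.0475]
orientation: [-180.0, 0.0, 174.6]
force: [-2.4, -0.2, 5.8]
finger_gap: 0.586
gripper_force: 25.0
```

Request:
{"api": "arm_command", "payload": {"motion": [[0,0,0,0],[0,0,0,0],[0,0,0,0],[0,0,0,0]], "gripper": 0}}

```text
clock: 14.88
eef_pos: [0.6312, -0.1292, 0.0465]
orientation: [180.0, 0.0, 174.6]
force: [-0.2, 0.8, -0.6]
finger_gap: 0.83
gripper_force: 0.0
```

Request:
{"api": "arm_command", "payload": {"motion": [[0,0,-15,0],[0,0,-35,0],[0,0,-40,0],[0,0,0,0],[0,0,0,0]]}}

```text
clock: 15.3
eef_pos: [0.634, -0.1294, 0.1412]
orientation: [-180.0, 0.4, 174.6]
force: [-0.6, -0.2, 0.1]
finger_gap: 0.996
gripper_force: 0.0
```

```bash
python3 go.py 386.2 -361.2 140 66.9
```

```text
t 15.3 pos [ 634.  -129.4  141.2] rpy [-179.96    0.43  174.63] j7 84 F [-0.6 -0.2  0.1] gap 91.7
tool 225.0 -253.9 1.2 turn 1.88
```

Request:
{"api": "arm_command", "payload": {"motion": [[25,-28.2,0,0],[25,-28.2,0,0],[25,-28.2,0,0],[25,-28.2,0,0],[25,-28.2,0,0],[25,-28.2,0,0],[25,-28.2,0,0],[25,-28.2,0,0],[25,-28.2,0,0],[0,0,0,0]]}}

```text
clock: 16.13
eef_pos: [0.375, -0.367, 0.1358]
orientation: [-179.9, -0.3, 174.0]
force: [-0.9, -0.9, -0.4]
finger_gap: 1.001
gripper_force: 0.0
```

Request:
{"api": "arm_command", "payload": {"motion": [[0,0,0,0.1175],[0,0,0,0.1175],[0,0,0,0.1175],[0,0,0,0.1175],[0,0,0,0.1175],[0,0,0,0.1175],[0,0,0,0.1175],[0,0,0,0.1175],[0,0,0,0.1175],[0,0,0,0.1175]]}}

```text
clock: 16.97
eef_pos: [0.3829, -0.36, 0.1361]
orientation: [-179.9, -0.1, 107.0]
force: [-0.2, -0.4, -0.3]
finger_gap: 0.998
gripper_force: 0.0
```

Request:
{"api": "arm_command", "payload": {"motion": [[0,0,0,0.1175],[0,0,0,0.1175],[0,0,0,0.1175],[0,0,0,0.1175],[0,0,0,0.1175],[0,0,0,0.1175],[0,0,0,0],[0,0,0,0]]}}

```text
clock: 17.63
eef_pos: [0.3831, -0.3602, 0.1362]
orientation: [-179.9, -0.0, 67.1]
force: [0.3, -0.1, -0.8]
finger_gap: 1.001
gripper_force: 0.0
```

```bash
python3 go.py 386.2 -361.2 5 66.9; python3 chk.py 32 w4; python3 - <<'E'
from h import *
p,d,m=cam("top");cv2.imwrite("pics/t2.png",cv2.resize(p[70:260,:,::-1],None,fx=1.5,fy=1.5));W=cloud(d,m)
win=np.zeros(d.shape,bool);win[110:190,270:335]=1
print("c",rect(win&(abs(W[...,2]-.072)<.008),m,.072))
E
```

```text
t 17.63 pos [ 383.1 -360.2  136.2] rpy [-1.7993e+02 -1.0000e-02  6.7140e+01] j7 19 F [ 0.3 -0.1 -0.8] gap 92.1
tool 0.3 3.2 131.2 turn 0.004
top (array([ 387.2, -363.5]), array([67.5, 41.1]), 67.2, array([ 387.6, -362.4]), np.float64(67.2), 2449)
c (array([ 629.8, -128.9]), array([103.6,  57.3]), 174.2, array([ 629.7, -128.9]), np.float64(174.4), 862)
```

Request:
{"api": "arm_command", "payload": {"motion": [[-0.3,3.5,35,0],[0,0,35,0],[0,0,35,0],[0,0,18,0],[0,0,8,0],[0,0,0,0],[0,0,0,0]]}}

```text
clock: 18.32
eef_pos: [0.3867, -0.3627, 0.006]
orientation: [180.0, -0.0, 67.0]
force: [0.1, 0.3, 0.4]
finger_gap: 0.998
gripper_force: 0.0
```

Request:
{"api": "arm_command", "payload": {"motion": [[0,0,0,0],[0,0,0,0],[0,0,0,0],[0,0,0,0],[0,0,0,0],[0,0,0,0],[0,0,0,0],[0,0,0,0]], "gripper": 1}}

```text
clock: 18.98
eef_pos: [0.3865, -0.3624, 0.0057]
orientation: [180.0, -0.0, 66.9]
force: [0.0, 0.2, 0.1]
finger_gap: 0.47
gripper_force: 0.0
```

Request:
{"api": "arm_command", "payload": {"motion": [[0,0,-10,0],[0,0,-30,0],[0,0,-40,0],[0,0,-40,0],[0,0,-35,0],[0,0,0,0],[0,0,0,0]]}}

```text
clock: 19.57
eef_pos: [0.3879, -0.3636, 0.1637]
orientation: [179.7, 0.1, 66.9]
force: [-0.5, 0.0, -1.1]
finger_gap: 0.433
gripper_force: 25.0
```

```bash
python3 go.py 630.7 -129 160 -5.2
```

```text
t 19.57 pos [ 387.9 -363.6  163.7] rpy [1.7968e+02 9.0000e-02 6.6910e+01] j7 19 F [-0.5  0.  -1.1] gap 39.8
tool 311.1 131.4 3.7 turn 1.259
```

Request:
{"api": "arm_command", "payload": {"motion": [[31.1,13.1,0,0],[31.1,13.1,0,0],[31.1,13.1,0,0],[31.1,13.1,0,0],[31.1,13.1,0,0],[31.1,13.1,0,0],[31.1,13.1,0,0],[31.1,13.1,0,0],[31.1,13.1,0,0],[31.1,13.1,0,0]]}}

```text
clock: 20.4
eef_pos: [0.6282, -0.1261, 0.1583]
orientation: [-179.8, 0.1, 66.9]
force: [0.7, 0.1, -1.4]
finger_gap: 0.432
gripper_force: 25.0
```

Request:
{"api": "arm_command", "payload": {"motion": [[0,0,0,0.1145],[0,0,0,0.1145],[0,0,0,0.1145],[0,0,0,0.1145],[0,0,0,0.1145],[0,0,0,0.1145],[0,0,0,0.1145],[0,0,0,0.1145],[0,0,0,0.1145],[0,0,0,0.1145]]}}

```text
clock: 21.23
eef_pos: [0.6272, -0.1274, 0.1583]
orientation: [-180.0, 0.2, 1.0]
force: [-0.1, -0.2, -1.9]
finger_gap: 0.435
gripper_force: 25.0
```

Request:
{"api": "arm_command", "payload": {"motion": [[0,0,0,0.1145],[0,0,15,0],[0,0,15,0],[0,0,10,0],[0,0,0,0],[0,0,0,0],[0,0,0,0]]}}

```text
clock: 21.82
eef_pos: [0.6289, -0.1279, 0.1207]
orientation: [180.0, 0.0, -5.3]
force: [0.1, 0.3, -1.0]
finger_gap: 0.433
gripper_force: 25.0
```

```bash
python3 go.py 630.7 -129 78 -5.2; python3 - <<'E'
from h import *
s=robot.observe();p,d,m=cam("wrist");cv2.imwrite("pics/w5.png",p[...,::-1]);W=cloud(d,m)
X=W[60:245,200:320]; z=X[...,2]; tz=s["eef_pos"][2]
h,e=np.histogram(z[np.isfinite(z)],bins=np.arange(0,.2,.004)); print([(round(b,3),int(n)) for b,n in zip(e,h) if n>80]," TCP",tz)
k=np.isfinite(z)&(z>tz+.01)&(z<tz+.04); print("held top",np.median(z[k]),rect(np.pad(k,((60,139),(200,192))),m,float(np.median(z[k]))))
E
```

```text
t 21.82 pos [ 628.9 -127.9  120.7] rpy [ 1.80e+02  2.00e-02 -5.26e+00] j7 -78 F [ 0.1  0.3 -1. ] gap 39.9
tool 1.9 1.0 42.7 turn -0.001
[(np.float64(0.0), 1514), (np.float64(0.004), 2676), (np.float64(0.008), 4195), (np.float64(0.036), 893), (np.float64(0.04), 1461), (np.float64(0.048), 101), (np.float64(0.068), 1052), (np.float64(0.072), 1774), (np.float64(0.1), 813), (np.float64(0.104), 1078), (np.float64(0.112), 94), (np.float64(0.116), 108), (np.float64(0.12), 123), (np.float64(0.124), 178), (np.float64(0.128), 240), (np.float64(0.132), 284), (np.float64(0.136), 299), (np.float64(0.14), 569), (np.float64(0.144), 3047)]  TCP 0.12065137724813649
held top 0.14460539773608339 (array([ 651.4, -131. ]), array([67.3, 29.3]), 84.8, array([ 650. , -130.8]), np.float64(84.6), 4361)
```

View pics/w5.png

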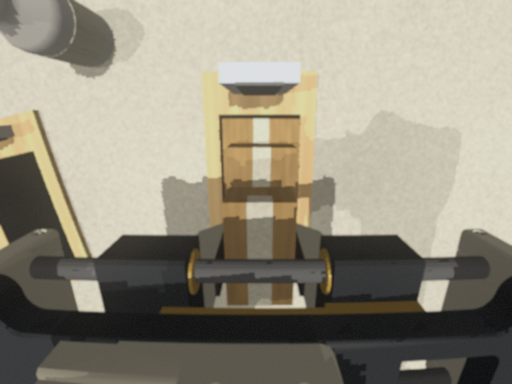

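Request:
{"api": "arm_command", "payload": {"motion": [[0.8,0.6,20,0],[0,0,12,0],[0,0,4,0],[0,0,0,0],[0,0,0,0],[0,0,0,0]]}}

```text
clock: 22.37
eef_pos: [0.6302, -0.1286, 0.0855]
orientation: [180.0, -0.1, -5.3]
force: [0.3, 0.5, -1.0]
finger_gap: 0.431
gripper_force: 25.0
```

```bash
python3 go.py 630.7 -129 79 -5.2
```

```text
t 22.37 pos [ 630.2 -128.6   85.5] rpy [ 1.7999e+02 -6.0000e-02 -5.2600e+00] j7 -77 F [ 0.3  0.5 -1. ] gap 39.6
tool 0.5 0.4 6.5 turn -0.001
```

Request:
{"api": "arm_command", "payload": {"motion": [[0,0.4,2,0],[0,0,1.5,0],[0,0,1,0],[0,0,0,0],[0,0,0,0],[0,0,0,0]]}}

```text
clock: 22.87
eef_pos: [0.6296, -0.1288, 0.0803]
orientation: [-180.0, -0.0, -5.3]
force: [0.8, -0.1, -1.7]
finger_gap: 0.434
gripper_force: 25.0
```

Request:
{"api": "arm_command", "payload": {"motion": [[0,0,1,0],[0,0,0,0],[0,0,0,0]]}}

```text
clock: 23.12
eef_pos: [0.6298, -0.1288, 0.0801]
orientation: [-180.0, -0.0, -5.3]
force: [-3.0, 1.1, 5.3]
finger_gap: 0.435
gripper_force: 25.0
```

Contact (Fz +5 N). Release, lift, go to b.

Request:
{"api": "arm_command", "payload": {"motion": [[0,0,0,0],[0,0,0,0],[0,0,0,0],[0,0,0,0],[0,0,0,0]], "gripper": 0}}

```text
clock: 23.53
eef_pos: [0.6296, -0.1288, 0.079]
orientation: [-180.0, 0.0, -5.3]
force: [-0.3, 0.1, -0.4]
finger_gap: 0.745
gripper_force: 0.0
```

Request:
{"api": "arm_command", "payload": {"motion": [[0,0,-15,0],[0,0,-35,0],[0,0,-35,0],[0,0,0,0],[0,0,0,0]]}}

```text
clock: 23.95
eef_pos: [0.6317, -0.1293, 0.1671]
orientation: [180.0, -0.3, -5.3]
force: [0.5, -1.0, -0.7]
finger_gap: 0.999
gripper_force: 0.0
```

```bash
python3 go.py 432.8 23.6 140 92.5
```

```text
t 23.95 pos [ 631.7 -129.3  167.1] rpy [179.99  -0.33  -5.25] j7 -79 F [ 0.5 -1.  -0.7] gap 91.9
tool -212.1 -134.0 27.1 turn -1.706
```

Request:
{"api": "arm_command", "payload": {"motion": [[-26.4,-16.8,0,0],[-26.4,-16.8,0,0],[-26.4,-16.8,0,0],[-26.4,-16.8,0,0],[-26.4,-16.8,6,0],[-26.4,-16.8,6,0],[-26.4,-16.8,6,0],[-26.4,-16.8,5,0],[0,0,0,-0.12],[0,0,0,-0.12]]}}

```text
clock: 24.78
eef_pos: [0.4285, 0.0258, 0.1398]
orientation: [-180.0, 0.2, 9.0]
force: [0.8, 0.3, 0.3]
finger_gap: 0.999
gripper_force: 0.0
```

Request:
{"api": "arm_command", "payload": {"motion": [[0,0,0,-0.122],[0,0,0,-0.122],[0,0,0,-0.122],[0,0,0,-0.122],[0,0,0,-0.122],[0,0,0,-0.122],[0,0,0,-0.122],[0,0,0,-0.122],[0,0,0,-0.122],[0,0,0,-0.122]]}}

```text
clock: 25.62
eef_pos: [0.4305, 0.0243, 0.1401]
orientation: [-179.9, 0.0, 78.7]
force: [-0.4, -0.2, 0.1]
finger_gap: 0.998
gripper_force: 0.0
```

Request:
{"api": "arm_command", "payload": {"motion": [[0,0,0,-0.122],[0,0,0,-0.122],[0,0,0,0],[0,0,0,0],[0,0,0,0]]}}

```text
clock: 26.03
eef_pos: [0.4311, 0.0243, 0.1407]
orientation: [-179.9, -0.0, 92.2]
force: [-0.7, -0.7, 0.6]
finger_gap: 1.0
gripper_force: 0.0
```

```bash
python3 go.py 432.8 23.6 3 92.5; python3 chk.py 20 w6; python3 - <<'E'
from h import *
p,d,m=cam("top");cv2.imwrite("pics/t3.png",cv2.resize(p[70:260,:,::-1],None,fx=1.5,fy=1.5));W=cloud(d,m)
win=np.zeros(d.shape,bool);win[110:190,270:335]=1
print("e",rect(win&(abs(W[...,2]-.104)<.008),m,.104))
E
```

```text
t 26.03 pos [431.1  24.3 140.7] rpy [-179.94   -0.     92.16] j7 -5 F [-0.7 -0.7  0.6] gap 92.0
tool -0.7 1.7 137.7 turn -0.006
top (array([434.3,  22.7]), array([121.9,  61.3]), 92.5, array([434.2,  26.1]), np.float64(92.4), 5945)
e (array([ 627.7, -128.4]), array([70. , 43.2]), 174.7, array([ 627.8, -128.3]), np.float64(174.1), 456)
```

View pics/t3.png

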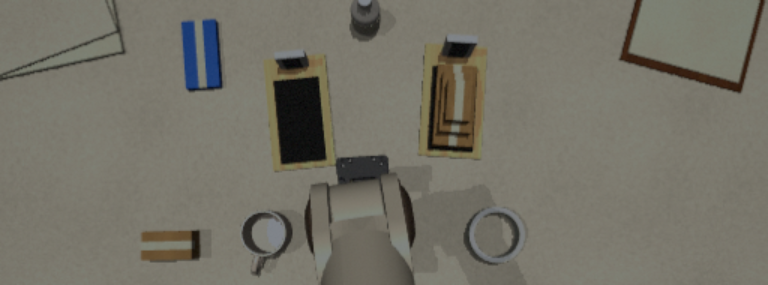

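Request:
{"api": "arm_command", "payload": {"motion": [[-1,2,35,-0.006],[0,0,35,0],[0,0,35,0],[0,0,20,0],[0,0,10,0],[0,0,1.5,0],[0,0,0,0],[0,0,0,0]]}}

```text
clock: 26.8
eef_pos: [0.4348, 0.0236, 0.0057]
orientation: [179.9, -0.0, 92.7]
force: [0.1, -0.2, -0.5]
finger_gap: 0.997
gripper_force: 0.0
```

Request:
{"api": "arm_command", "payload": {"motion": [[0,0,0,0],[0,0,0,0],[0,0,0,0],[0,0,0,0],[0,0,0,0],[0,0,0,0],[0,0,0,0],[0,0,0,0]], "gripper": 1}}

```text
clock: 27.47
eef_pos: [0.4339, 0.0235, 0.005]
orientation: [180.0, -0.0, 92.7]
force: [-1.3, 1.1, 6.2]
finger_gap: 0.657
gripper_force: 25.0
```

Request:
{"api": "arm_command", "payload": {"motion": [[0,0,-10,0],[0,0,-30,0],[0,0,-40,0],[0,0,-40,0],[0,0,0,0],[0,0,0,0]]}}

```text
clock: 27.97
eef_pos: [0.4356, 0.0236, 0.1273]
orientation: [179.7, -0.0, 92.7]
force: [-0.3, 0.4, -1.8]
finger_gap: 0.651
gripper_force: 25.0
```

```bash
python3 go.py 617.2 141.4 120 4.4
```

```text
t 27.97 pos [435.6  23.6 127.3] rpy [ 1.7967e+02 -2.0000e-02  9.2720e+01] j7 -4 F [-0.3  0.4 -1.8] gap 59.9
tool 109.0 187.0 7.3 turn 1.541
```

Request:
{"api": "arm_command", "payload": {"motion": [[18.2,31.2,0,0],[18.2,31.2,0,0],[18.2,31.2,0,0],[18.2,31.2,0,0],[18.2,31.2,0,0],[18.2,31.2,0,0],[0,0,0,0],[0,0,0,0.1185],[0,0,0,0.1185],[0,0,0,0.1185]]}}

```text
clock: 28.8
eef_pos: [0.6134, 0.1409, 0.1218]
orientation: [-179.8, 0.2, 72.0]
force: [0.2, 0.9, -1.9]
finger_gap: 0.652
gripper_force: 25.0
```

Request:
{"api": "arm_command", "payload": {"motion": [[0,0,0,0.1185],[0,0,0,0.1185],[0,0,0,0.1185],[0,0,0,0.1185],[0,0,0,0.1185],[0,0,0,0.1185],[0,0,0,0.1185],[0,0,0,0.1185],[0,0,0,0.1185],[0,0,0,0.1185]]}}

```text
clock: 29.63
eef_pos: [0.6134, 0.1408, 0.1223]
orientation: [179.9, 0.2, 4.1]
force: [0.2, -0.7, -1.6]
finger_gap: 0.652
gripper_force: 25.0
```

Request:
{"api": "arm_command", "payload": {"motion": [[0,0,30,0],[0,0,30,0],[0,0,20,0],[0,0,0,0],[0,0,0,0],[0,0,0,0]]}}

```text
clock: 30.13
eef_pos: [0.6156, 0.1411, 0.0448]
orientation: [180.0, 0.0, 4.4]
force: [0.2, -0.6, -0.8]
finger_gap: 0.65
gripper_force: 25.0
```

```bash
python3 go.py 617.2 141.4 13.5 4.4
```

```text
t 30.13 pos [615.6 141.1  44.8] rpy [1.7998e+02 1.0000e-02 4.4400e+00] j7 -89 F [ 0.2 -0.6 -0.8] gap 59.8
tool 1.7 -0.2 31.3 turn 0.001
```

Request:
{"api": "arm_command", "payload": {"motion": [[1,0,15,0],[0,0,10,0],[0,0,4,0],[0,0,0,0],[0,0,0,0],[0,0,0,0]]}}

```text
clock: 30.63
eef_pos: [0.6167, 0.1415, 0.016]
orientation: [-180.0, -0.0, 4.5]
force: [-0.8, 0.4, -1.8]
finger_gap: 0.655
gripper_force: 25.0
```

Request:
{"api": "arm_command", "payload": {"motion": [[0,0,1.5,0],[0,0,0.5,0],[0,0,0,0],[0,0,0,0]]}}

```text
clock: 30.97
eef_pos: [0.6165, 0.1416, 0.0139]
orientation: [-180.0, -0.0, 4.5]
force: [-0.1, -0.5, -1.4]
finger_gap: 0.651
gripper_force: 25.0
```

Request:
{"api": "arm_command", "payload": {"motion": [[0,0,0.7,0],[0,0,0,0],[0,0,0,0]]}}

```text
clock: 31.22
eef_pos: [0.6167, 0.1416, 0.0132]
orientation: [-180.0, -0.0, 4.5]
force: [-0.6, -0.3, -1.6]
finger_gap: 0.648
gripper_force: 25.0
```

Request:
{"api": "arm_command", "payload": {"motion": [[0,0,0,0],[0,0,0,0],[0,0,0,0],[0,0,0,0],[0,0,0,0]], "gripper": 0}}

```text
clock: 31.63
eef_pos: [0.6165, 0.1415, 0.0131]
orientation: [-180.0, -0.0, 4.5]
force: [0.3, -0.4, -0.1]
finger_gap: 0.962
gripper_force: 0.0
```

Request:
{"api": "arm_command", "payload": {"motion": [[0,0,-15,0],[0,0,-35,0],[0,0,-40,0],[0,0,-40,0],[0,0,-30,0],[0,0,0,0],[0,0,0,0]]}}

```text
clock: 32.22
eef_pos: [0.6184, 0.1419, 0.177]
orientation: [-179.9, -0.4, 4.4]
force: [-0.2, -0.2, -0.8]
finger_gap: 1.001
gripper_force: 0.0
```

```bash
python3 go.py 402.5 361.5 160 91
```

```text
t 32.22 pos [618.4 141.9 177. ] rpy [-179.9    -0.35    4.45] j7 -92 F [-0.2 -0.2 -0.8] gap 92.1
tool -198.2 -235.7 17.0 turn -1.511
```

Request:
{"api": "arm_command", "payload": {"motion": [[-24.8,-29.4,1,0],[-24.8,-29.4,1,0],[-24.8,-29.4,2,0],[-24.8,-29.4,2,0],[-24.8,-29.4,2,0],[-24.8,-29.4,2,0],[-24.8,-29.4,2,0],[-24.8,-29.4,2,0],[0,0,0,-0.12],[0,0,0,-0.12]]}}

```text
clock: 33.05
eef_pos: [0.3962, 0.3629, 0.1577]
orientation: [180.0, 0.2, 18.9]
force: [0.2, -0.3, -0.4]
finger_gap: 1.003
gripper_force: 0.0
```

Request:
{"api": "arm_command", "payload": {"motion": [[0,0,0,-0.12],[0,0,0,-0.12],[0,0,0,-0.12],[0,0,0,-0.12],[0,0,0,-0.12],[0,0,0,-0.12],[0,0,0,-0.12],[0,0,0,-0.12],[0,0,0,-0.12],[0,0,0,-0.12]]}}

```text
clock: 33.88
eef_pos: [0.3994, 0.3597, 0.1579]
orientation: [-179.9, 0.1, 87.3]
force: [0.6, 0.4, 1.1]
finger_gap: 1.002
gripper_force: 0.0
```

Request:
{"api": "arm_command", "payload": {"motion": [[0,0,0,-0.07],[0,0,0,0],[0,0,0,0],[0,0,0,0]]}}

```text
clock: 34.22
eef_pos: [0.4, 0.3601, 0.1585]
orientation: [-179.9, 0.1, 90.8]
force: [0.0, 0.0, 0.3]
finger_gap: 1.001
gripper_force: 0.0
```

```bash
python3 go.py 402.5 361.5 10 91; python3 chk.py 54 w7; python3 - <<'E'
from h import *
p,d,m=cam("top");W=cloud(d,m)
win=np.zeros(d.shape,bool);win[110:195,170:230]=1
print("b",rect(win&(abs(W[...,2]-.028)<.008),m,.028))
E
```

```text
t 34.22 pos [400.  360.1 158.5] rpy [-1.7994e+02  5.0000e-02  9.0840e+01] j7 -45 F [0.  0.  0.3] gap 92.1
tool 1.4 2.5 148.5 turn -0.003
top (array([403.8, 362.4]), array([85.5, 49. ]), 90.5, array([403.6, 364.3]), np.float64(89.9), 3733)
b (array([615. , 140.8]), array([123.7,  63.4]), 4.2, array([614.8, 140.8]), np.float64(3.9), 1064)
```

Request:
{"api": "arm_command", "payload": {"motion": [[1,2.5,35,0],[0,0,35,0],[0,0,35,0],[0,0,25,0],[0,0,12,0],[0,0,4,0],[0,0,0,0],[0,0,0,0]]}}

```text
clock: 34.98
eef_pos: [0.4037, 0.3625, 0.0142]
orientation: [179.9, -0.1, 91.0]
force: [0.2, 0.3, 0.7]
finger_gap: 1.002
gripper_force: 0.0
```

Request:
{"api": "arm_command", "payload": {"motion": [[0,0,0,0],[0,0,0,0],[0,0,0,0],[0,0,0,0],[0,0,0,0],[0,0,0,0],[0,0,0,0],[0,0,0,0],[0,0,0,0]], "gripper": 1}}

```text
clock: 35.73
eef_pos: [0.4029, 0.3616, 0.0131]
orientation: [180.0, -0.0, 91.0]
force: [-1.6, 0.4, 2.4]
finger_gap: 0.521
gripper_force: 24.9
```

Request:
{"api": "arm_command", "payload": {"motion": [[0,0,-10,0],[0,0,-30,0],[0,0,-40,0],[0,0,-40,0],[0,0,-20,0],[0,0,0,0],[0,0,0,0]]}}

```text
clock: 36.32
eef_pos: [0.4034, 0.3622, 0.1547]
orientation: [179.9, -0.1, 91.0]
force: [-0.3, -0.2, -1.9]
finger_gap: 0.524
gripper_force: 24.9
```

```bash
python3 go.py 618 141.4 150 4.4
```

```text
t 36.32 pos [403.4 362.2 154.7] rpy [ 1.7987e+02 -1.3000e-01  9.0970e+01] j7 -44 F [-0.3 -0.2 -1.9] gap 48.2
tool -224.4 210.8 4.7 turn 1.511
```

Request:
{"api": "arm_command", "payload": {"motion": [[-24.9,23.4,0,0],[-24.9,23.4,0,0],[-24.9,23.4,0,0],[-24.9,23.4,0,0],[-24.9,23.4,0,0],[-24.9,23.4,0,0],[-24.9,23.4,0,0],[-24.9,23.4,0,0],[-24.9,23.4,0,0],[0,0,0,0]]}}

```text
clock: 37.15
eef_pos: [0.6207, 0.1314, 0.1507]
orientation: [180.0, 0.4, 90.4]
force: [0.9, -1.8, -1.7]
finger_gap: 0.522
gripper_force: 24.9
```

Request:
{"api": "arm_command", "payload": {"motion": [[0,0,0,0.1162],[0,0,0,0.1162],[0,0,0,0.1162],[0,0,0,0.1162],[0,0,0,0.1162],[0,0,0,0.1162],[0,0,0,0.1162],[0,0,0,0.1162],[0,0,0,0.1162],[0,0,0,0.1162]]}}

```text
clock: 37.98
eef_pos: [0.6152, 0.1409, 0.1504]
orientation: [-180.0, 0.3, 24.1]
force: [0.2, -0.9, -2.2]
finger_gap: 0.529
gripper_force: 24.9
```

Request:
{"api": "arm_command", "payload": {"motion": [[0,0,0,0.1162],[0,0,0,0.1162],[0,0,0,0.1162],[0,0,30,0],[0,0,30,0],[0,0,20,0],[0,0,0,0],[0,0,0,0],[0,0,0,0]]}}

```text
clock: 38.73
eef_pos: [0.6173, 0.1409, 0.0731]
orientation: [180.0, 0.0, 4.4]
force: [0.8, -0.3, -1.5]
finger_gap: 0.519
gripper_force: 24.9
```

```bash
python3 go.py 618 141.4 41 4.4
```

```text
t 38.73 pos [617.3 140.9  73.1] rpy [1.7997e+02 2.0000e-02 4.4100e+00] j7 -87 F [ 0.8 -0.3 -1.5] gap 47.8
tool 0.7 -0.5 32.1 turn 0.0
```

Request:
{"api": "arm_command", "payload": {"motion": [[0.5,-0.5,15,0],[0,0,10,0],[0,0,4,0],[0,0,0,0],[0,0,0,0],[0,0,0,0]]}}

```text
clock: 39.23
eef_pos: [0.618, 0.1416, 0.0443]
orientation: [-180.0, -0.0, 4.4]
force: [0.3, 0.1, -1.8]
finger_gap: 0.522
gripper_force: 24.9
```

Request:
{"api": "arm_command", "payload": {"motion": [[0,0,1.5,0],[0,0,0.5,0],[0,0,0,0],[0,0,0,0]]}}

```text
clock: 39.57
eef_pos: [0.6178, 0.1417, 0.0422]
orientation: [-180.0, -0.0, 4.4]
force: [-0.8, -0.3, -1.8]
finger_gap: 0.522
gripper_force: 24.9
```

Request:
{"api": "arm_command", "payload": {"motion": [[0,0,1,0],[0,0,0,0],[0,0,0,0],[0,0,0,0]]}}

```text
clock: 39.9
eef_pos: [0.6179, 0.1417, 0.0411]
orientation: [-180.0, -0.0, 4.4]
force: [1.2, 0.1, -0.5]
finger_gap: 0.528
gripper_force: 24.9
```

Request:
{"api": "arm_command", "payload": {"motion": [[0,0,0,0],[0,0,0,0],[0,0,0,0],[0,0,0,0],[0,0,0,0]], "gripper": 0}}

```text
clock: 40.32
eef_pos: [0.6177, 0.1416, 0.0411]
orientation: [-180.0, -0.0, 4.4]
force: [-0.4, 0.1, -0.1]
finger_gap: 0.836
gripper_force: 0.0
```

Request:
{"api": "arm_command", "payload": {"motion": [[0,0,-15,0],[0,0,-35,0],[0,0,-40,0],[0,0,-30,0],[-35,0,0,0],[-35,0,0,0],[-35,0,0,0],[-35,0,0,0],[-35,0,0,0],[0,0,0,0]]}}

```text
clock: 41.15
eef_pos: [0.435, 0.127, 0.1604]
orientation: [-179.9, 0.5, 4.5]
force: [-1.0, -0.5, -0.2]
finger_gap: 0.997
gripper_force: 0.0
```

Request:
{"api": "arm_command", "payload": {"motion": [[0,0,0,0],[0,0,0,0],[0,0,0,0]]}}

```text
clock: 41.4
eef_pos: [0.4451, 0.1285, 0.162]
orientation: [-180.0, -0.2, 4.4]
force: [-0.0, -0.2, -0.1]
finger_gap: 1.0
gripper_force: 0.0
```

```bash
python3 - <<'E'
from h import *
p,d,m=cam("top");W=cloud(d,m)
cv2.imwrite("pics/t4.png",cv2.resize(p[60:260,130:380,::-1],None,fx=3,fy=3))
for n,x,z in(("d",(170,232),.082),("b",(170,232),.028),("e",(270,335),.104),("c",(270,335),.072),("a",(270,335),.040)):
    win=np.zeros(d.shape,bool);win[115:195,x[0]:x[1]]=1
    print(n,rect(win&(abs(W[...,2]-z)<.008),m,z))
p,d,m=cam("scene");cv2.imwrite("pics/s1.png",cv2.resize(p[120:310,160:440,::-1],None,fx=2.5,fy=2.5))
E
```

```text
d (array([617.6, 141. ]), array([88.4, 51.4]), 3.6, array([617.6, 141.2]), np.float64(3.3), 662)
b (array([615.2, 140.2]), array([123.8,  62.9]), 3.2, array([594.3, 131.1]), np.float64(172.6), 337)
e (array([ 627.8, -128.4]), array([69.9, 43. ]), 174.7, array([ 627.8, -128.4]), np.float64(174.6), 453)
c (array([ 629.6, -128.9]), array([104. ,  57.3]), 174.2, array([ 626.8, -125.7]), np.float64(175.6), 373)
a (array([ 629.6, -129. ]), array([141.2,  71.2]), 174.9, array([ 619.7, -123.8]), np.float64(175.7), 497)
```

View pics/t4.png

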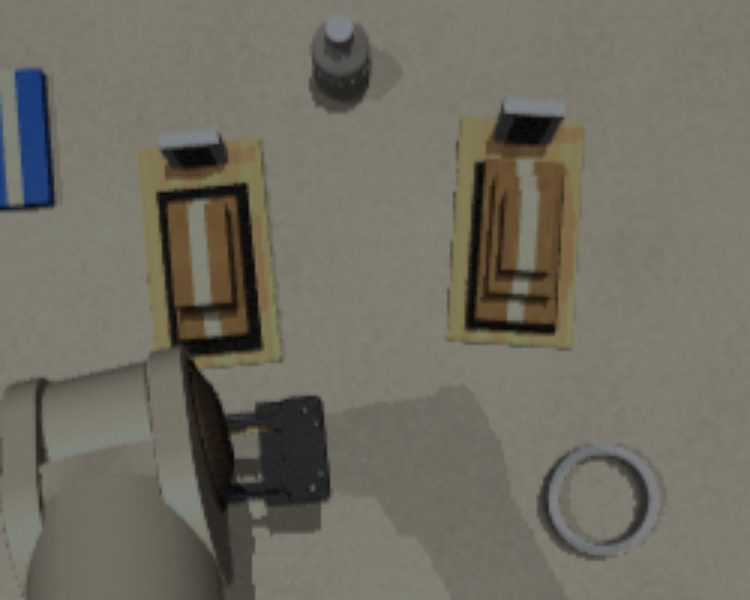

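View pics/s1.png

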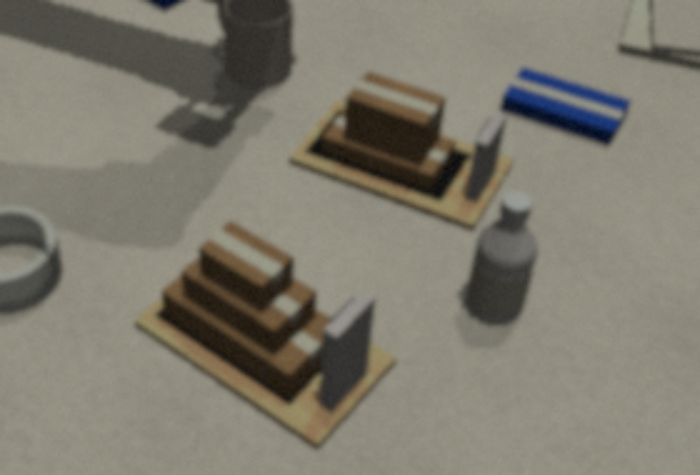

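Both views show a, c and e on the tall board (t4 around (520,235)) and b and d on the short board (t4 around (205,265)). All are within about 3 mm of the pad centres, and the mug, tape roll and glue bottle haven't moved.

```bash
python3 -c "
from workcell import robot; print(robot.sign_off())"
```

```text
the job is handed in; nothing more can be done
None
```

The job is handed in at about 42 s: cartons a, c and e (bottom to top) are on the tall board and b and d on the short board, each measured within about 3 mm of its pad's centre, and the mug, tape roll and glue bottle were left in place.

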